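Cap the filled cheese moulds for turning

TASK

Get the two cheeses ready for turning: take the empty green-rimmed and red-rimmed moulds off the sloping draining rack and set each one mouth-down on the filled mould with the same rim colour, rim on rim and lined up all round, so that it sits flat and stays there by itself. Leave the filled moulds standing where they are in the tray and do not disturb the spare mould or the other things on the table.

Things in the scene. Friction and masses are not known exactly. Their poses are not given: they have to be found in the camera images.
- green_empty (a point): Empty white plastic mould, green rim: cup 62 mm wide outside, 85 high, wall 3, closed end 5 thick; green rim flange round the mouth, 78 mm across, 7 thick, 58 inside. 70-140 g. Starts mouth-down on the rack's slope, rim against its lip, leaning 25 degrees. Point: on the axis, half-way up (42.5 mm from rim face and closed end); z: along the axis, mouth to closed end (up at the start).
- red_empty (a point): Empty white plastic mould, red rim: cup 62 mm wide outside, 85 high, wall 3, closed end 5 thick; red rim flange round the mouth, 78 mm across, 7 thick, 58 inside. 70-140 g. Starts mouth-down on the rack's slope, rim against its lip, leaning 25 degrees. Point: on the axis, half-way up (42.5 mm from rim face and closed end); z: along the axis, mouth to closed end (up at the start).
- green_rim (a point): Centre of the mouth, level with the rim's top, of the filled mould with a green rim: same shape (85 mm high, cup 62, rim 78 outside, 58 inside), loose and upright on the tray's floor, cream cheese inside to 22 mm below the rim, 300 g. z points up. An empty mould set properly on it has its centre 42.5 mm above this point.
- red_rim (a point): Centre of the mouth, level with the rim's top, of the filled mould with a red rim: same shape (85 mm high, cup 62, rim 78 outside, 58 inside), loose and upright on the tray's floor, cream cheese inside to 22 mm below the rim, 300 g. z points up. An empty mould set properly on it has its centre 42.5 mm above this point.
- rack: Fixed metal draining rack, left or right: plate 280 mm wide (y), 120 up the slope, at 25 degrees; low edge (30 mm high, far from the robot) at its +x with a lip 14 mm out of the plate; high edge 81 mm high. Origin on the table under the plate's middle; x level, towards the low edge. The empty moulds stand side by side along y, 150 mm apart, in either order, leaning 25 degrees to +x.
- tray: Fixed blue plastic drip tray, 200 by 340 mm, wall 18 mm high, floor 5 mm thick; origin at the centre of its underside, y along its length. The two filled moulds and the spare stand in it in a zigzag row along y, 110 mm apart in y and 60 mm in x, in any order.
- spare_mid (a point): Bystander: spare mould with a white rim, the same shape as the others, empty, upright, loose in the tray. 100 g. Point on its axis, half-way up (42.5 mm above its foot).
- wheel_a: Bystander: brown cheese wheel, 110 mm across, 45 mm high, lying flat beyond the rack and tray. Origin at the centre of its underside.
- wheel_b: Bystander: cream cheese wheel, 110 mm across, 50 mm high, lying flat beyond the rack and tray. Origin at the centre of its underside.
- spray: Bystander: clear bottle with a red cap, 60 mm across, 170 mm high, upright. Origin at the centre of its underside.
- brush: Bystander: brush 200 mm long, 42 wide, 20 high, lying along y near the robot. Origin under its middle.
- spatula: Bystander: spatula 280 mm long, 65 wide, 20 high, lying along y near the robot. Origin under its middle.
Mind the look-alikes: they are no part of the job. What is shaped like the part that bears green_empty but black, turquoise or yellow is not meant.

How it is judged:
At the end, for the whole second after the job is handed in: Each empty mould stands mouth-down on the filled mould of its own rim colour: axes within 9 mm of each other, its centre 38 to 47 mm above the lower rim, both moulds within 0.07 rad of upright, and each filled mould's mouth within 40 mm of where it started; all let go and staying so (horizontal distance between green_empty and green_rim below 0.009 m and z of green_empty in the frame of green_rim between 0.038 and 0.047 m and angle between each of green_empty, green_rim, red_empty, red_rim's own z axis and vertical below 0.07 rad and distance of each of green_rim, red_rim from where it was at the start of the episode below 0.04 m and horizontal distance between red_empty and red_rim below 0.009 m and z of red_empty in the frame of red_rim between 0.038 and 0.047 m); the robot touches nothing.
It fails at once if a bystander (the spare mould, a cheese wheel, the bottle, the brush or the spatula) is moved more than 30 mm (distance of any of spare_mid, wheel_a, wheel_b, spray, brush, spatula from where it was at the start of the episode above 0.03 m).
It also fails if it takes over 59 s, if anything falls off the work surface, if the arm or the gripper's body presses on something with over 40 N, if the wrist force passes 120 N, or if a joint passes its speed limit or range.

ROBOT

A 7-joint arm with a two-finger parallel gripper is mounted at the origin on the work surface. World frame = base frame: x ahead of the robot, y to its left, z up, the work surface at z = 0. Lengths are in m, angles in rad, forces in N, time in s.
With the tool pointing down it reaches from about 0.4 to 0.85 m from the base axis. Payload 10.4 kg.
Tool frame: the origin (TCP) lies midway between the tips of the shut fingers; the grasp point (between the pads) lies 19 mm behind it; z points along the fingers, y is the line along which they close (so a half turn about z gives the same grasp; the last joint's range is limited). The gripper opens to 87 mm and grips with 3 to 60 N. Pads are 19 mm wide; open, the fingers measure 117 mm over their backs; the gripper's body (75 mm by 190 mm) begins 51 mm behind the grasp point.
Start: joints at [1.25, 0.332, -0.065, 1.46, 0.022, 1.35, -0.088], TCP at [0.183, -0.598, 0.223] pointing down, gripper open.
Joint ranges: [-2.6, 2.6], [-0.5, 2.12], [-1.47, 1.34], [0.16, 2.42], [-1.27, 4.41], [0.06, 2.06], [-2.6, 2.6]. Speed limits (rad/s): [2.22, 2.22, 2.79, 2.79, 3.14, 3.14, 3.14].

INTERFACE

Orientations are given as a unit quaternion [x, y, z, w].
In Python, from bench import sensors, eyes, order gives the robot as it stands.
- The arm moves only by the tool arm_command, never from a script. Its argument "steps" is a list of rows, each an object with "rot": the turn, a rotation vector about the world's x, y, z in degrees, a list of three; "slide": the shift along the world's x, y, z in m, a list of three; "grip": the opening, from 0 (shut) to 1 (fully open). A call has exactly 8 rows; each row shifts and turns the commanded pose from where the row before left it; what a row does not reach is not made up. A row lasts 1/8 s, in which the tool goes at most 62.5 mm and 10.7 degrees, less where a joint would pass 70% of its speed; a pose out of reach is approached as far as the arm can. A call with a gripper value outside its range is refused whole. The fingers move at their own pace and stop on an object; "newtons" is the grip in N (left out, the last holds). Time passes only in rows, so rows that do not move let the fingers close, or fill a call up. It gives the time, the measured TCP pose, the force, the opening and the grip force at its end, in the units of the state.
- sensors.read_state(): the state, without advancing time (a new reading comes with each control period).
- eyes.camera(name): name is "side" or "top" or "wrist"; returns a dict with "pixels" (400x640x3 uint8, red, green, blue), "intrinsics" (3x3 intrinsics, pixels), "pose" (4x4, takes a point from camera to world coordinates). Camera axes: x right, y down, z forward; pixel columns grow to the right and rows downward; lengths in m; the calibration is good to about 2 mm. A picture is of the moment at which its call begins. There is no depth.
- order.close_job(): hands the job in; it is judged then, once.
Trained networks look in a picture, given as the dict that the camera call returned (one of the last four; its "shot" number tells which), for a name from the list of things; names that differ only in an ending like _2 or _b are one class to them, and where a whole thing is asked for, a point or a joint stands for the part that bears it (a point fixed in the world has none). Each returns a list of dicts, best first, with "conf" (0 to 1); they miss things now and then, are a little off and sometimes report something else, mostly with a low value. They report only what shows in the picture. A call takes as long as a camera call. They do not tell look-alikes from the thing itself.
- eyes.look_for(name, picture): "bbox" ([left, top, right, bottom] in pixels, round what is visible of it).
The state is a dict: "time": time; "joint_positions": joint angles; "joint_vel": joint speeds; "joint_torque": joint torques, N m; "ee_pos": TCP position; "eef_rot": TCP orientation; "ft_force": force on the tool from outside, world axes, zero at the start; "torque": the same for the moment, N m; "width": finger opening in m; "grip_force": force on a finger pad.
Only numpy, scipy, OpenCV 4.12 (cv2) and the standard library are available. Lean on these libraries where they do the work, as an engineer would, in place of code of your own. Each camera call takes 0.05 s, during which the arm holds its last target. There are 200 camera calls.

## Working session

There is one attempt and no reset: what is moved stays moved. The work goes in short steps, Python scripts to look and compute and a tool call to move; the robot and the scene stay as the last step left them, time stands still between calls to the robot, and variables do not carry over. Pictures are saved under pics/ and viewed, at most 10 in all, crops included, and the job is handed in when it is done.

Besides the shell and the picture viewer there is one more tool, called after "Request:" as name(argument=value, ...), one argument or row to a line, values as JSON. arm_command: Moves the arm, as the interface text tells. Its arguments: {"type":"object","properties":{"steps":{"type":"array","items":{"type":"object","properties":{"rot":{"type":"array","items":{"type":"number"}},"slide":{"type":"array","items":{"type":"number"}},"grip":{"type":"number"}}}},"newtons":{"type":"number"}},"required":["steps"]}

```bash
ls; mkdir -p pics; python3 - <<'E'
from bench import sensors, eyes
import cv2
s=sensors.read_state();print(s)
for c in ("top","side"):
    p=eyes.camera(c);cv2.imwrite(f"pics/{c}0.png",p["pixels"][:,:,::-1]);print(c,p["intrinsics"].tolist(),p["pose"].round(4).tolist())
    for n in ("green_empty","red_empty","green_rim","red_rim","spare_mid","rack","tray","spray"):
        print(n,[(x["bbox"],round(x["conf"],2)) for x in eyes.look_for(n,p)])
E
```

```text
pics
{'time': 0.0, 'joint_positions': array([ 1.25040685,  0.33286981, -0.06471156,  1.46094193,  0.02159952,
        1.34989622, -0.08849332]), 'joint_vel': array([-0.00014193,  0.00120341,  0.0010319 ,  0.00063375,  0.0013649 ,
        0.00040222, -0.00175197]), 'joint_torque': array([ 2.29689413e-04, -6.23272562e+01,  2.46732304e-02, -3.89893055e+01,
       -6.13057776e-02,  3.99638282e-02,  1.72192599e-04]), 'ee_pos': array([ 0.18326718, -0.59712126,  0.22175496]), 'eef_rot': array([ 9.88932537e-01,  1.48364193e-01, -1.35727399e-04, -6.96775868e-04]), 'ft_force': array([ 0.27593638, -0.07009027, -0.63196365]), 'torque': array([ 0.0112504 , -0.00513547, -0.00876979]), 'grip_force': 0.0, 'width': 0.08687815064568201}
top [[368.3370233742352, 0.0, 321.18691963547343], [0.0, 368.3370233742352, 200.10425972627993], [0.0, 0.0, 1.0]] [[-0.0008, -0.9995, 0.0315, 0.4463], [-0.9999, 0.0012, 0.0111, 0.0443], [-0.0111, -0.0314, -0.9994, 1.1553], [0.0, 0.0, 0.0, 1.0]]
green_empty [([174.0, 181.1, 205.2, 211.3], 0.89), ([187.7, 239.3, 220.0, 273.1], 0.86), ([227.8, 286.3, 259.0, 312.7], 0.85),
[... 589 characters left out ...]
1], [-0.655, 0.4335, -0.6189, 0.7217], [-0.0052, -0.8217, -0.57, 0.666], [0.0, 0.0, 0.0, 1.0]]
green_empty [([156.1, 209.5, 196.3, 255.1], 0.95), ([342.5, 302.2, 406.2, 357.7], 0.95), ([181.2, 274.1, 234.7, 330.1], 0.93), ([219.3, 203.8, 258.1, 247.6], 0.86), ([262.4, 304.0, 312.7, 365.1], 0.85), ([258.5, 129.6, 276.7, 178.0], 0.18)]
red_empty [([259.1, 177.5, 296.3, 213.5], 0.88)]
green_rim [([385.9, 137.6, 406.0, 173.5], 0.65)]
red_rim [([352.2, 145.0, 378.4, 170.7], 0.77)]
spare_mid [([347.4, 165.6, 372.8, 202.8], 0.61), ([288.5, 145.1, 319.5, 165.0], 0.21)]
rack [([213.4, 194.4, 319.9, 275.5], 0.95)]
tray [([308.0, 145.3, 422.3, 214.4], 0.93)]
spray [([256.4, 131.8, 280.1, 180.8], 0.89)]
```

View pics/top0.png

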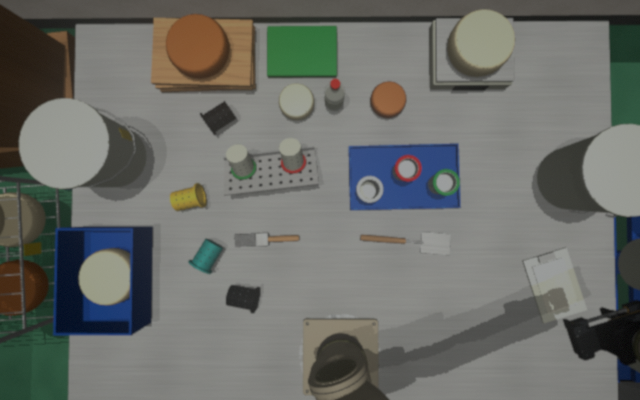

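```bash
python3 - <<'E'
import cv2
a=cv2.imread("pics/side0.png")[120:370,140:440];cv2.imwrite("pics/side0c.png",cv2.resize(a,(720,600),interpolation=cv2.INTER_CUBIC))
E
```

```text
(no output)
```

View pics/side0c.png

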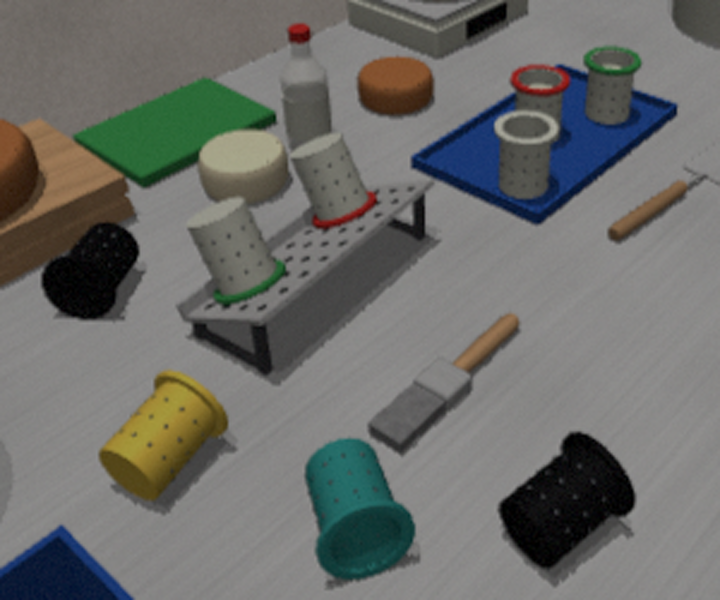

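Top picture: the empties are on the rack, green at about (239,160) and red at (290,155). In the tray, filled red is at (407,168), filled green at (444,183) and the white-rim spare at (369,189). The yellow, turquoise and black cups lie off the rack and are look-alikes. The crop confirms that the green and red rims on the rack are the white empties wanted.

```bash
cat > h.py <<'E'
import numpy as np, cv2
from bench import sensors, eyes
from scipy.optimize import least_squares
from scipy.spatial.transform import Rotation as R
def cmask(pix,col):
    h=cv2.cvtColor(pix,cv2.COLOR_RGB2HSV).astype(int);H,S,V=h[...,0],h[...,1],h[...,2]
    m=(S>100)&(V>50)&(((H>45)&(H<75)) if col=="green" else ((H<8)|(H>172)))
    return m.astype(np.uint8)
def blob(pix,col,roi):
    l,t,r,b=[int(v) for v in roi];m=np.zeros(pix.shape[:2],np.uint8);m[t:b,l:r]=cmask(pix,col)[t:b,l:r]
    n,lab,st,c=cv2.connectedComponentsWithStats(m,connectivity=8)
    keep=[i for i in range(1,n) if st[i,4]>=4];m=np.isin(lab,keep);ys,xs=np.nonzero(m);return xs,ys
def proj(p,X):
    T=np.linalg.inv(p["pose"]);c=X@T[:3,:3].T+T[:3,3];u=c@p["intrinsics"].T;return u[:,:2]/u[:,2:]
def flange(P,ax,rad=.039):  # P = mould centre, ax mouth->closed end
    ax=ax/np.linalg.norm(ax);e=np.cross(ax,[1,0.2,0]);e/=np.linalg.norm(e);f=np.cross(ax,e)
    a=np.linspace(0,2*np.pi,90)[:,None];c=rad*(np.cos(a)*e+np.sin(a)*f)
    return np.vstack([P-ax*.0425+c,P-ax*.0355+c])
def ext(uv): return np.array([uv[:,0].min(),uv[:,0].max(),uv[:,1].min(),uv[:,1].max()])
E
cat > m.py <<'E'
from h import *
top,side=eyes.camera("top"),eyes.camera("side")
rt={"green":(222,140,262,190),"red":(272,140,312,182)};rs={"green":(215,200,262,250),"red":(258,175,300,218)}
ft={"green":(428,165,465,202),"red":(390,150,425,187)};fs={"green":(380,135,410,175),"red":(348,142,382,178)}
yaw=0.05
def meas(p,c,r): xs,ys=blob(p["pixels"],c,r);return np.array([xs.min()-.5,xs.max()+.5,ys.min()-.5,ys.max()+.5]),len(xs)
for it in range(3):
    P={}
    for c in ("green","red"):
        ax=R.from_euler('z',yaw).apply([np.sin(np.radians(25)),0,np.cos(np.radians(25))])
        o=[(p,meas(p,c,r)) for p,r in ((top,rt[c]),(side,rs[c]))]
        f=lambda X:np.concatenate([(ext(proj(p,flange(X,ax)))-m[0])[[0,1,3]] for p,m in o])
        s=least_squares(f,[.6,.15,.1]);P[c]=s.x
        if it==2:print(c,"empty",s.x.round(4),"res",s.fun.round(2),[m for _,m in o])
    d=P["green"]-P["red"];yaw=np.arctan2(-d[0],d[1]);print("yaw",yaw,"dist",np.linalg.norm(d))
for c in ("green","red"):
    o=[(p,meas(p,c,r)) for p,r in ((top,ft[c]),(side,fs[c]))]
    up=np.array([0,0,1.])
    # filled: flange from z-7mm to z ; rim point = top
    fl=lambda X:flange(X+up*.0355,up)
    f=lambda X:np.concatenate([(ext(proj(p,fl(X)))-m[0])[[0,1,2,3]] for p,m in o])
    s=least_squares(f,[.6,-.15,.09]);print(c,"rim",s.x.round(4),"res",s.fun.round(2),[m for _,m in o])
    g=lambda x:f(np.array([x[0],x[1],.09]));s=least_squares(g,[.6,-.15]);print("  z=.09:",s.x.round(4),s.fun.round(2))
E
python3 m.py
```

```text
yaw 0.11850178283382436 dist 0.15213099365690474
yaw 0.11831393681078609 dist 0.15201367559992957
green empty [0.5983 0.2944 0.0826] res [-1.37  1.77  0.18 -0.59  0.28  0.08] [(array([231.5, 254.5, 166.5, 178.5]), 32), (array([228.5, 258.5, 228.5, 246.5]), 107)]
red empty [0.6162 0.1434 0.0807] res [-0.35  0.58  0.16 -0.47  0.22  0.03] [(array([280.5, 305.5, 155.5, 172.5]), 107), (array([269.5, 296.5, 199.5, 215.5]), 106)]
yaw 0.11831443214584905 dist 0.15201399148564382
green rim [ 0.5326 -0.3045  0.0878] res [-0.91  0.84 -1.2   0.8  -0.49  0.87 -0.75  0.98] [(array([432.5, 458.5, 169.5, 194.5]), 150), (array([383.5, 406.5, 139.5, 150.5]), 80)]
  z=.09: [ 0.5321 -0.3033] [-1.08  0.72 -1.12  0.94 -0.51  0.9  -1.2   0.53]
red rim [ 0.575  -0.1946  0.0882] res [-0.77  0.64 -0.68  0.33 -0.3   0.68 -0.21  0.37] [(array([394.5, 420.5, 154.5, 180.5]), 207), (array([352.5, 376.5, 146.5, 159.5]), 136)]
  z=.09: [ 0.5745 -0.1938] [-0.93  0.53 -0.61  0.45 -0.31  0.71 -0.58 -0.01]
```

Request:
arm_command(
  steps=[
    {"slide":[0.035,0.045,0.02],"grip":1},
    {"slide":[0.035,0.045,0.02]},
    {"slide":[0.035,0.045,0.02]},
    {"slide":[0.035,0.045,0.02]},
    {"slide":[0.035,0.045,0.02]},
    {"slide":[0.035,0.045,0.02]},
    {"slide":[0.035,0.045,0.01]},
    {"slide":[0.035,0.045,0.01]},
  ],
)

```text
schema error: expected keys rot, slide, grip
```

Request:
arm_command(
  steps=[
    {"slide":[0.01,0.06,0],"rot":[0,0,-2]},
    {"slide":[0.01,0.06,0],"rot":[0,0,-2]},
    {"slide":[0.01,0.06,0],"rot":[0,0,-2]},
    {"slide":[0.01,0.06,0],"rot":[0,0,-2]},
    {"slide":[0.01,0.06,0],"rot":[0,0,-2]},
    {"slide":[0.01,0.06,0],"rot":[0,0,-1]},
    {"slide":[0.0,0.06,0]},
    {"slide":[0,0.02,0]},
  ],
)

```text
schema error: expected keys rot, slide, grip
```

```bash
python3 - <<'E'
from h import *
s=sensors.read_state();print(s["ee_pos"],R.from_quat(s["eef_rot"]).as_matrix().round(3).tolist(),s["time"])
p=eyes.camera("wrist");cv2.imwrite("pics/w1.png",p["pixels"][:,:,::-1]);print(p["pose"].round(3).tolist(),p["intrinsics"].round(1).tolist())
E
```

```text
[ 0.18337915 -0.59751452  0.22255822] [[0.956, 0.293, 0.0], [0.293, -0.956, -0.0], [0.0, 0.0, -1.0]] 1.0
[[0.293, -0.921, -0.257, 0.253], [-0.956, -0.282, -0.078, -0.575], [-0.001, 0.269, -0.963, 0.385], [0.0, 0.0, 0.0, 1.0]] [[352.5, 0.0, 323.3], [0.0, 352.5, 196.9], [0.0, 0.0, 1.0]]
```

View pics/w1.png

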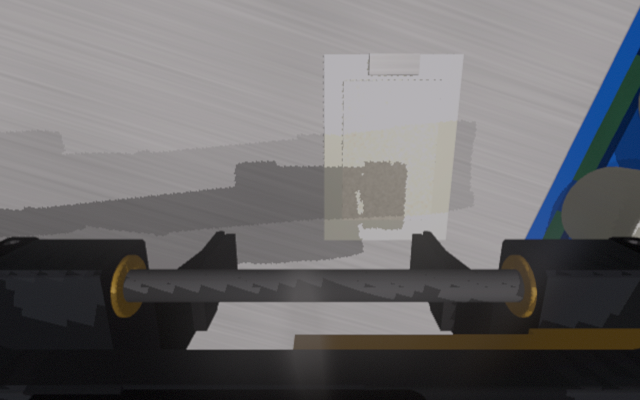

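The commands were refused because every row needs all three keys. The picture shows the wrist view at the start pose: fingers along the bottom (about rows 235–340), bare table and the scale ahead.

Request:
arm_command(
  steps=[
    {"slide":[0.035,0.045,0.02],"rot":[0,0,0],"grip":1},
    {"slide":[0.035,0.045,0.02],"rot":[0,0,0],"grip":1},
    {"slide":[0.035,0.045,0.02],"rot":[0,0,0],"grip":1},
    {"slide":[0.035,0.045,0.02],"rot":[0,0,0],"grip":1},
    {"slide":[0.035,0.045,0.02],"rot":[0,0,0],"grip":1},
    {"slide":[0.035,0.045,0.02],"rot":[0,0,0],"grip":1},
    {"slide":[0.035,0.045,0.01],"rot":[0,0,0],"grip":1},
    {"slide":[0.035,0.045,0.01],"rot":[0,0,0],"grip":1},
  ],
)

```text
time: 2.05
ee_pos: [0.4643, -0.2359, 0.3633]
eef_rot: [0.989, 0.148, 0.0, 0.0]
ft_force: [0.9, -1.0, 0.1]
width: 0.0872
grip_force: 0.0
```

Request:
arm_command(
  steps=[
    {"slide":[0.01,0.06,0],"rot":[0,0,-2],"grip":1},
    {"slide":[0.01,0.06,0],"rot":[0,0,-2],"grip":1},
    {"slide":[0.01,0.06,0],"rot":[0,0,-2],"grip":1},
    {"slide":[0.0,0.06,0],"rot":[0,0,-2],"grip":1},
    {"slide":[0.0,0.06,0],"rot":[0,0,-2],"grip":1},
    {"slide":[0.0,0.06,0],"rot":[0,0,-1],"grip":1},
    {"slide":[0.0,0.06,0],"rot":[0,0,0],"grip":1},
    {"slide":[0,0.02,0],"rot":[0,0,0],"grip":1},
  ],
)

```text
time: 3.05
ee_pos: [0.4921, 0.2066, 0.3628]
eef_rot: [0.998, 0.056, 0.0, -0.001]
ft_force: [0.3, -0.1, 0.5]
width: 0.087
grip_force: 0.0
```

```bash
python3 - <<'E'
from h import *
s=sensors.read_state();print(s["ee_pos"],R.from_quat(s["eef_rot"]).as_matrix().round(3).tolist(),s["time"])
p=eyes.camera("wrist");cv2.imwrite("pics/w2.png",p["pixels"][:,:,::-1]);print(p["pose"].round(3).tolist())
E
```

```text
[0.49213077 0.20663469 0.36277911] [[0.994, 0.111, 0.0], [0.111, -0.994, 0.001], [0.0, -0.001, -1.0]] 3.05
[[0.11, -0.957, -0.267, 0.565], [-0.994, -0.107, -0.027, 0.215], [-0.002, 0.269, -0.963, 0.525], [0.0, 0.0, 0.0, 1.0]]
```

View pics/w2.png

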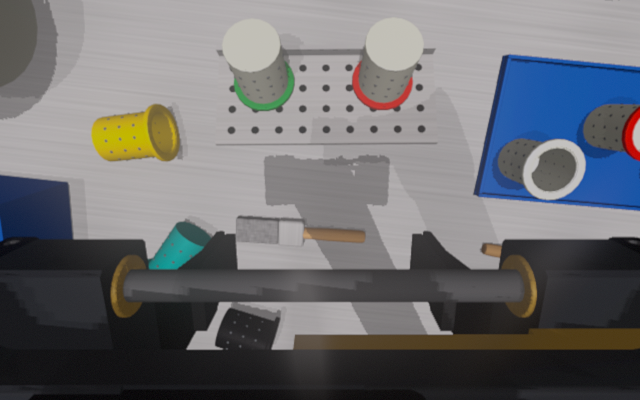

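Wrist picture: the green empty is at (263,70), rim bottom row about 108, and the red one is at (383,70). The rack appears square in the image, so its yaw is about equal to the tool's (0.11). The yellow, turquoise and black look-alikes are clear of it.

```bash
cat > e.py <<'E'
from h import *
import sys
def disc(P,ax):
    return flange(P+ax*(.085),ax,.031)[:90] # closed-end circle at +42.5
W=eyes.camera("wrist")
yaw=.112;ax=R.from_euler('z',yaw).apply([np.sin(np.radians(25)),0,np.cos(np.radians(25))])
def fit(c,roi,x0):
    xs,ys=blob(W["pixels"],c,roi);m=np.array([xs.min()-.5,xs.max()+.5,ys.min()-.5,ys.max()+.5])
    f=lambda X:(ext(proj(W,flange(X,ax)))-m)[[0,1,3]]
    s=least_squares(f,x0);print(c,s.x.round(4),s.fun.round(2),m,"disc pred",ext(proj(W,disc(s.x,ax))).round(1))
    g=lambda X:f(np.array([X[0],X[1],.0835]));s=least_squares(g,x0[:2]);P=np.append(s.x,.0835);print("  fixed z",s.x.round(4),s.fun.round(2),"disc pred",ext(proj(W,disc(P,ax))).round(1))
    return P
if __name__=="__main__":
    fit("green",(220,40,320,125),[.6,.29,.083]);fit("red",(335,40,430,125),[.61,.145,.083])
E
python3 e.py
```

```text
green [0.595  0.2995 0.0634] [0. 0. 0.] [235.5 294.5  67.5 109.5] disc pred [225.3 280.9  20.   71. ]
  fixed z [0.5958 0.2962] [-1.26  1.28  0.06] disc pred [223.2 281.8  15.5  69.1]
red [0.6126 0.1434 0.0707] [-0.  0.  0.] [353.5 413.5  60.5 109.5] disc pred [367.2 424.   18.3  70.3]
  fixed z [0.6127 0.1455] [-0.83  0.81  0.04] disc pred [366.6 425.3  15.3  69. ]
```

Request:
arm_command(
  steps=[
    {"slide":[0.0176,0.0117,-0.0255],"rot":[-0.35,3.1,0],"grip":1},
    {"slide":[0.0176,0.0117,-0.0255],"rot":[-0.35,3.1,0],"grip":1},
    {"slide":[0.0176,0.0117,-0.0255],"rot":[-0.35,3.1,0],"grip":1},
    {"slide":[0.0176,0.0117,-0.0255],"rot":[-0.35,3.1,0],"grip":1},
    {"slide":[0.0176,0.0117,-0.0255],"rot":[-0.35,3.1,0],"grip":1},
    {"slide":[0.0176,0.0117,-0.0255],"rot":[-0.35,3.1,0],"grip":1},
    {"slide":[0.0176,0.0117,-0.0255],"rot":[-0.35,3.1,0],"grip":1},
    {"slide":[0.0176,0.0117,-0.0255],"rot":[-0.35,3.1,0],"grip":1},
  ],
)

```text
time: 4.15
ee_pos: [0.6356, 0.2943, 0.1577]
eef_rot: [0.975, 0.051, -0.216, 0.013]
ft_force: [1.0, -0.0, -0.1]
width: 0.0867
grip_force: 0.0
```

```bash
python3 - <<'E'
from h import *
s=sensors.read_state();print(s["ee_pos"],R.from_quat(s["eef_rot"]).as_matrix().round(3).tolist(),s["time"])
p=eyes.camera("wrist");cv2.imwrite("pics/w3.png",p["pixels"][:,:,::-1]);print(p["pose"].round(3).tolist())
from e import disc,ax
for P in ([.596,.296,.080],): print(ext(proj(p,disc(np.array(P),ax))).round(),ext(proj(p,flange(np.array(P),ax))).round())
E
```

```text
[0.63564726 0.29425908 0.15773147] [[0.901, 0.104, -0.42], [0.093, -0.995, -0.048], [-0.423, 0.004, -0.906]] 4.15
[[0.104, -0.755, -0.647, 0.77], [-0.995, -0.077, -0.07, 0.31], [0.003, 0.651, -0.759, 0.274], [0.0, 0.0, 0.0, 1.0]]
[265. 365. 176. 270.] [271. 364. 145. 236.]
```

View pics/w3.png

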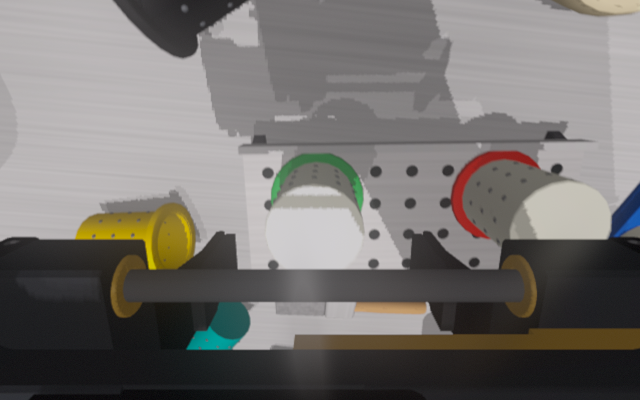

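The green empty's closed end is centred at about column 315 and its rim spans 271–363, top row 152, between the fingers (mid column about 323). It sits about 7 rows lower than predicted, so I'm refining with a joint fit.

```bash
cat > j.py <<'E'
from h import *
from e import ax,W
K=W["intrinsics"]
w2=dict(intrinsics=K,pose=np.array([[0.110,-0.957,-0.267,0.565],[-0.994,-0.107,-0.027,0.215],[-0.002,0.269,-0.963,0.525],[0,0,0,1]]))
S,T=eyes.camera("side"),eyes.camera("top")
xs,ys=blob(W["pixels"],"green",(250,130,390,235));m3=np.array([xs.min()-.5,xs.max()+.5,ys.min()-.5])
m2=np.array([235.5,294.5,109.5]);ms=np.array([228.5,258.5,246.5])
f=lambda X:np.concatenate([ext(proj(W,flange(X,ax)))[[0,1,2]]-m3,ext(proj(w2,flange(X,ax)))[[0,1,3]]-m2,ext(proj(S,flange(X,ax)))[[0,1,3]]-ms])
s=least_squares(f,[.6,.29,.08]);print(s.x.round(4),s.fun.round(1),m3)
st=sensors.read_state();tgt=s.x-.013*ax;print("tgt",tgt.round(4),"delta",(tgt-st["ee_pos"]).round(4))
E
python3 j.py
```

```text
[0.5931 0.2955 0.0885] [-1.4  2.6 -1.8 -2.8  0.3  2.7 -0.   1.1 -0.6] [270.5 363.5 157.5]
tgt [0.5876 0.2949 0.0767] delta [-0.0471 -0.0003 -0.0829]
```

Request:
arm_command(
  steps=[
    {"slide":[-0.0075,0.0045,0.002],"rot":[0,0,0],"grip":1},
    {"slide":[-0.0066,-0.0007,-0.0141],"rot":[0,0,0],"grip":1},
    {"slide":[-0.0066,-0.0007,-0.0141],"rot":[0,0,0],"grip":1},
    {"slide":[-0.0066,-0.0007,-0.0141],"rot":[0,0,0],"grip":1},
    {"slide":[-0.0066,-0.0007,-0.0141],"rot":[0,0,0],"grip":1},
    {"slide":[-0.0066,-0.0007,-0.0141],"rot":[0,0,0],"grip":1},
    {"slide":[-0.0066,-0.0007,-0.0141],"rot":[0,0,0],"grip":1},
    {"slide":[0,0,0],"rot":[0,0,0],"grip":1},
  ],
)

```text
time: 5.4
ee_pos: [0.5864, 0.2959, 0.0762]
eef_rot: [0.975, 0.052, -0.216, 0.013]
ft_force: [-0.8, 0.2, 0.3]
width: 0.0869
grip_force: 0.0
```

Request:
arm_command(
  newtons=15,
  steps=[
    {"slide":[0,0,0],"rot":[0,0,0],"grip":0.5},
    {"slide":[0,0,0],"rot":[0,0,0],"grip":0.5},
    {"slide":[0,0,0],"rot":[0,0,0],"grip":0.5},
    {"slide":[0,0,0],"rot":[0,0,0],"grip":0.5},
    {"slide":[0,0,0],"rot":[0,0,0],"grip":0.5},
    {"slide":[0,0,0],"rot":[0,0,0],"grip":0.5},
    {"slide":[0,0,0],"rot":[0,0,0],"grip":0.5},
    {"slide":[0,0,0],"rot":[0,0,0],"grip":0.5},
  ],
)

```text
time: 6.4
ee_pos: [0.5872, 0.2965, 0.0762]
eef_rot: [0.975, 0.052, -0.216, 0.013]
ft_force: [0.5, -0.1, 3.0]
width: 0.0628
grip_force: 15.0
```

Request:
arm_command(
  newtons=20,
  steps=[
    {"slide":[0.004,0.0005,0.009],"rot":[0,0,0],"grip":0.5},
    {"slide":[0.005,0.0006,0.0113],"rot":[0,0,0],"grip":0.5},
    {"slide":[0.005,0.0006,0.0113],"rot":[0,0,0],"grip":0.5},
    {"slide":[0.005,0.0006,0.015],"rot":[0,0,0],"grip":0.5},
    {"slide":[0,0,0.025],"rot":[0,-2,0],"grip":0.5},
    {"slide":[0,0,0.03],"rot":[0,-3,0],"grip":0.5},
    {"slide":[0,0,0.035],"rot":[0,-4,0],"grip":0.5},
    {"slide":[0,0,0.04],"rot":[0,-4,0],"grip":0.5},
  ],
)

```text
time: 7.4
ee_pos: [0.6061, 0.2987, 0.2543]
eef_rot: [0.993, 0.05, -0.103, 0.019]
ft_force: [0.5, 0.7, -0.5]
width: 0.0626
grip_force: 20.0
```

Request:
arm_command(
  steps=[
    {"slide":[-0.005,-0.03,0.02],"rot":[0,-4,0],"grip":0.5},
    {"slide":[-0.005,-0.04,0.02],"rot":[0,-4,0],"grip":0.5},
    {"slide":[-0.005,-0.05,0],"rot":[0,-4,0],"grip":0.5},
    {"slide":[-0.005,-0.05,0],"rot":[0,0,0],"grip":0.5},
    {"slide":[-0.005,-0.06,0],"rot":[0,0,0],"grip":0.5},
    {"slide":[-0.005,-0.05,0],"rot":[0,0,0],"grip":0.5},
    {"slide":[-0.005,-0.04,0],"rot":[0,0,0],"grip":0.5},
    {"slide":[0,0,0],"rot":[0,0,0],"grip":0.5},
  ],
)

```text
time: 8.4
ee_pos: [0.571, -0.0253, 0.2935]
eef_rot: [0.999, 0.045, 0.001, 0.025]
ft_force: [-0.2, 0.2, -0.7]
width: 0.0627
grip_force: 20.0
```

```bash
python3 - <<'E'
from h import *
s=sensors.read_state();print(s["ee_pos"],R.from_quat(s["eef_rot"]).as_matrix().round(3).tolist(),s["time"],s["ft_force"])
p=eyes.camera("wrist");cv2.imwrite("pics/w4.png",p["pixels"][:,:,::-1]);print(p["pose"].round(4).tolist())
E
```

```text
[ 0.57097972 -0.02533571  0.29352896] [[0.996, 0.089, 0.003], [0.089, -0.995, -0.049], [-0.001, 0.049, -0.999]] 8.4 [-0.22546307  0.21528046 -0.69254559]
[[0.0884, -0.9603, -0.2646, 0.6433], [-0.9949, -0.0723, -0.07, -0.01], [0.0481, 0.2695, -0.9618, 0.4557], [0.0, 0.0, 0.0, 1.0]]
```

View pics/w4.png

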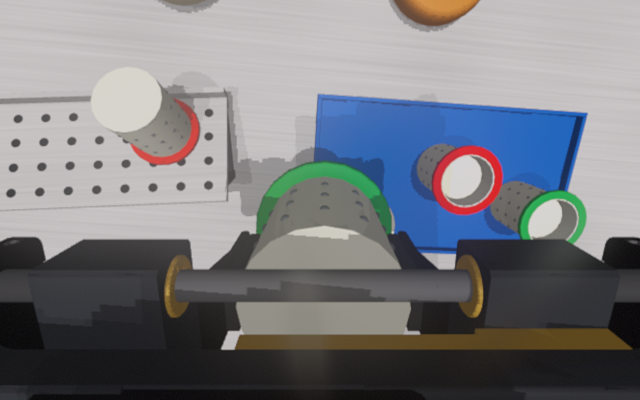

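Held: the green rim's arc spans columns about 257–391, top row about 162, centred between the fingers. Filled red is at (467,179) and filled green at (552,217). I'll measure those and the held mould.

```bash
cat > f.py <<'E'
from h import *
import sys
def filled(W,c,roi,z=.09):
    xs,ys=blob(W["pixels"],c,roi);m=np.array([xs.min()-.5,xs.max()+.5,ys.min()-.5,ys.max()+.5])
    up=np.array([0,0,1.]);f=lambda x:ext(proj(W,flange(np.array([x[0],x[1],z+.0355]),up)))-m
    s=least_squares(f,[.55,-.25]);print(c,"rim",s.x.round(4),s.fun.round(1),m,len(xs));return s.x
def held(W,c,roi):  # offset in tool frame: centre (x,y, along z) with pitch 0
    st=sensors.read_state();Rt=R.from_quat(st["eef_rot"]).as_matrix();ax=-Rt[:,2]
    xs,ys=blob(W["pixels"],c,roi);m=np.array([xs.min()-.5,xs.max()+.5,ys.min()-.5]);
    f=lambda o:ext(proj(W,flange(st["ee_pos"]+Rt@o,ax)))[:3]-m
    s=least_squares(f,[0,0,-.013]);print(c,"held offset tool",s.x.round(4),s.fun.round(1),m)
    g=lambda o:f(np.array([o[0],o[1],-.0135]));s=least_squares(g,[0,0]);print("   z fixed",s.x.round(4),s.fun.round(1))
E
python3 - <<'E'
from f import *
W=eyes.camera("wrist")
filled(W,"red",(425,135,505,220));filled(W,"green",(510,180,595,238.));held(W,"green",(245,150,400,232))
E
```

```text
red rim [ 0.5724 -0.1922] [-1.5  1.5 -1.3  1.5] [434.5 504.5 146.5 214.5] 1542
green rim [ 0.5407 -0.2993] [-1.7  1.8 -9.9 10.9] [520.5 588.5 191.5 237.5] 958
green held offset tool [-0.0001  0.0008 -0.0052] [-0.  0.  0.] [256.5 390.5 160.5]
   z fixed [0.0011 0.0008] [-2.9  2.9  0.3]
```

Request:
arm_command(
  steps=[
    {"slide":[-0.005,-0.035,-0.005],"rot":[1,0,0],"grip":0.5},
    {"slide":[-0.005,-0.035,-0.005],"rot":[1,0,0],"grip":0.5},
    {"slide":[-0.005,-0.035,-0.005],"rot":[0.8,0,0],"grip":0.5},
    {"slide":[-0.005,-0.035,-0.005],"rot":[0,0,0],"grip":0.5},
    {"slide":[-0.005,-0.035,-0.005],"rot":[0,0,0],"grip":0.5},
    {"slide":[-0.005,-0.035,-0.005],"rot":[0,0,0],"grip":0.5},
    {"slide":[-0.005,-0.035,-0.005],"rot":[0,0,0],"grip":0.5},
    {"slide":[-0.004,-0.033,-0.005],"rot":[0,0,0],"grip":0.5},
  ],
)

```text
time: 9.5
ee_pos: [0.533, -0.2986, 0.2529]
eef_rot: [0.999, 0.049, 0.002, -0.001]
ft_force: [0.3, -0.3, -0.9]
width: 0.0625
grip_force: 20.0
```

```bash
cat > hs.py <<'E'
from f import *
# held mould in world via side+top (upright assumption along tool axis)
c=sys.argv[1]
st=sensors.read_state();Rt=R.from_quat(st["eef_rot"]).as_matrix();ax=-Rt[:,2];print(st["ee_pos"].round(4),Rt[:,2].round(3))
C={k:eyes.camera(k) for k in("side","top","wrist")}
for k in("side","top","wrist"):
    g=ext(proj(C[k],flange(st["ee_pos"]+Rt@[0,0,-.013],ax)))
    xs,ys=blob(C[k]["pixels"],c,(max(g[0]-12,0),max(g[2]-12,0),g[1]+12,g[3]+12))
    print(k,"pred",g.round(1),"seen",(xs.min()-.5,xs.max()+.5,ys.min()-.5,ys.max()+.5),len(xs))
held(C["wrist"],c,(235,140,410,232))
cv2.imwrite(f"pics/hs_{c}.png",np.vstack([cv2.resize(C["side"]["pixels"][90:230,300:450,::-1],(450,420)),]))
E
python3 hs.py green
```

```text
[ 0.533  -0.2986  0.2529] [ 0.004  0.002 -1.   ]
side pred [385.4 411.5  97.7 109.2] seen (np.float64(384.5), np.float64(409.5), np.float64(101.5), np.float64(109.5)) 52
top pred [445.5 477.7 161.4 192.6] seen (np.float64(433.5), np.float64(443.5), np.float64(170.5), np.float64(193.5)) 44
wrist pred [249.2 389.5 159.9 293.7] seen (np.float64(256.5), np.float64(390.5), np.float64(146.5), np.float64(233.5)) 3189
green held offset tool [ 0.0105  0.0015 -0.0014] [-0.  0.  0.] [256.5 390.5 139.5]
   z fixed [0.0117 0.0015] [-4.2  4.1  0.4]
```

View pics/hs_green.png

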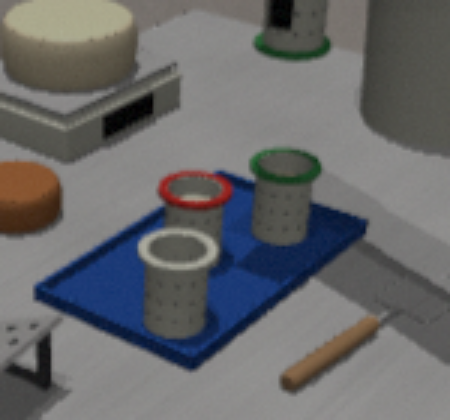

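```bash
python3 - <<'E'
from f import *
W=eyes.camera("wrist");K=W["intrinsics"]
p=dict(intrinsics=K,pose=np.array([[0.0884,-0.9603,-0.2646,0.6433],[-0.9949,-0.0723,-0.07,-0.01],[0.0481,0.2695,-0.9618,0.4557],[0,0,0,1]]))
px=cv2.imread("pics/w4.png")[:,:,::-1].copy()
for c,roi in(("green",(510,180,600,250)),("red",(425,135,515,225))):
    xs,ys=blob(px,c,roi);m=np.array([xs.min()-.5,xs.max()+.5,ys.min()-.5])
    f=lambda x:ext(proj(p,flange(np.array([x[0],x[1],.1255]),np.array([0,0,1.]))))[:3]-m
    s=least_squares(f,[.55,-.25]);print(c,s.x.round(4),s.fun.round(1),m,ys.max())
E
```

```text
green [ 0.5302 -0.3014] [-1.4  1.4  0.1] [517.5 585.5 189.5] 243
red [ 0.5709 -0.192 ] [-1.4  1.4  0.1] [431.5 501.5 145.5] 213
```

Request:
arm_command(
  steps=[
    {"slide":[-0.003,-0.0026,-0.015],"rot":[0,0.2,0],"grip":0.5},
    {"slide":[0,0,-0.02],"rot":[0,0,0],"grip":0.5},
    {"slide":[0,0,-0.02],"rot":[0,0,0],"grip":0.5},
    {"slide":[0,0,-0.02],"rot":[0,0,0],"grip":0.5},
    {"slide":[0,0,-0.02],"rot":[0,0,0],"grip":0.5},
    {"slide":[0,0,-0.015],"rot":[0,0,0],"grip":0.5},
    {"slide":[0,0,-0.007],"rot":[0,0,0],"grip":0.5},
    {"slide":[0,0,0],"rot":[0,0,0],"grip":0.5},
  ],
)

```text
time: 10.7
ee_pos: [0.5291, -0.3019, 0.1353]
eef_rot: [0.999, 0.048, -0.0, -0.001]
ft_force: [0.3, 0.6, -0.5]
width: 0.0625
grip_force: 20.0
```

```bash
python3 - <<'E'
from h import *
s=sensors.read_state();Rt=R.from_quat(s["eef_rot"]).as_matrix();print(s["ee_pos"].round(4),Rt[:,2].round(3),s["ft_force"].round(1))
W=eyes.camera("wrist");S=eyes.camera("side")
a=cv2.resize(W["pixels"][110:260,220:420,::-1],(800,600))[:, :]
b=cv2.resize(S["pixels"][100:180,360:440,::-1],(400,400),interpolation=cv2.INTER_CUBIC)
o=np.zeros((400,780,3),np.uint8);o[:,:380]=cv2.resize(a,(380,400));o[:,380:]=b;cv2.imwrite("pics/chk.png",o)
for n,P,z in(("held",s["ee_pos"]+Rt@[.001,.0008,-.0135],0),("filled",np.array([.531,-.302,.1255]),0)):
    g=ext(proj(W,flange(P,np.array([0,0,1.]))));print(n,g.round(1), "side",ext(proj(S,flange(P,np.array([0,0,1.])))).round(1))
E
```

```text
[ 0.5291 -0.3019  0.1353] [-0.001  0.002 -1.   ] [ 0.3  0.6 -0.5]
held [257.  396.7 161.5 294.7] side [383.9 408.6 132.1 144.7]
filled [263.  388.5 153.5 274.2] side [383.  407.5 138.5 151.3]
```

View pics/chk.png

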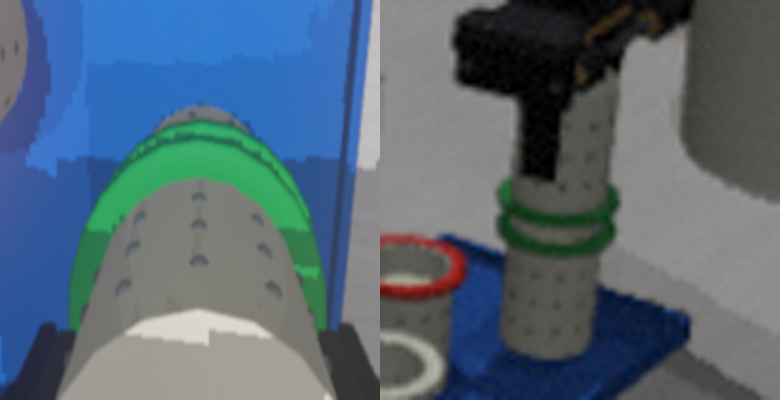

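The crop shows the held green rim just above the filled one and nearly concentric, with the filled rim about 1–2 mm toward −x and −y. In the side view the gap is about 12–15 mm and both moulds are upright.

Request:
arm_command(
  steps=[
    {"slide":[-0.001,-0.001,-0.003],"rot":[0,0,0],"grip":0.5},
    {"slide":[0,0,-0.003],"rot":[0,0,0],"grip":0.5},
    {"slide":[0,0,-0.003],"rot":[0,0,0],"grip":0.5},
    {"slide":[0,0,-0.002],"rot":[0,0,0],"grip":0.5},
    {"slide":[0,0,-0.002],"rot":[0,0,0],"grip":0.5},
    {"slide":[0,0,0],"rot":[0,0,0],"grip":0.5},
    {"slide":[0,0,0],"rot":[0,0,0],"grip":0.5},
    {"slide":[0,0,0],"rot":[0,0,0],"grip":0.5},
  ],
)

```text
time: 11.8
ee_pos: [0.5282, -0.3029, 0.1227]
eef_rot: [0.999, 0.048, -0.0, -0.001]
ft_force: [-0.2, 0.3, -0.6]
width: 0.0626
grip_force: 20.0
```

Request:
arm_command(
  steps=[
    {"slide":[0,0,-0.001],"rot":[0,0,0],"grip":0.5},
    {"slide":[0,0,-0.001],"rot":[0,0,0],"grip":0.5},
    {"slide":[0,0,-0.001],"rot":[0,0,0],"grip":0.5},
    {"slide":[0,0,-0.001],"rot":[0,0,0],"grip":0.5},
    {"slide":[0,0,0],"rot":[0,0,0],"grip":0.5},
    {"slide":[0,0,0],"rot":[0,0,0],"grip":0.5},
    {"slide":[0,0,0],"rot":[0,0,0],"grip":0.5},
    {"slide":[0,0,0],"rot":[0,0,0],"grip":0.5},
  ],
)

```text
time: 12.8
ee_pos: [0.5293, -0.3033, 0.1215]
eef_rot: [0.999, 0.048, 0.001, 0.0]
ft_force: [-5.8, 2.5, 19.3]
width: 0.0626
grip_force: 20.0
```

Request:
arm_command(
  steps=[
    {"slide":[0,0,0.001],"rot":[0,0,0],"grip":0.5},
    {"slide":[0,0,0.0008],"rot":[0,0,0],"grip":0.5},
    {"slide":[0,0,0],"rot":[0,0,0],"grip":0.5},
    {"slide":[0,0,0],"rot":[0,0,0],"grip":0.5},
    {"slide":[0,0,0],"rot":[0,0,0],"grip":0.5},
    {"slide":[0,0,0],"rot":[0,0,0],"grip":0.5},
    {"slide":[0,0,0],"rot":[0,0,0],"grip":0.5},
    {"slide":[0,0,0],"rot":[0,0,0],"grip":0.5},
  ],
)

```text
time: 13.8
ee_pos: [0.5287, -0.3033, 0.1216]
eef_rot: [0.999, 0.047, 0.001, -0.0]
ft_force: [-1.1, 0.2, 8.1]
width: 0.0626
grip_force: 20.0
```

Light contact now; releasing, then retreating straight up.

Request:
arm_command(
  newtons=5,
  steps=[
    {"slide":[0,0,0.0003],"rot":[0,0,0],"grip":0.72},
    {"slide":[0,0,0],"rot":[0,0,0],"grip":0.74},
    {"slide":[0,0,0],"rot":[0,0,0],"grip":0.78},
    {"slide":[0,0,0],"rot":[0,0,0],"grip":0.84},
    {"slide":[0,0,0],"rot":[0,0,0],"grip":0.92},
    {"slide":[0,0,0],"rot":[0,0,0],"grip":1},
    {"slide":[0,0,0],"rot":[0,0,0],"grip":1},
    {"slide":[0,0,0],"rot":[0,0,0],"grip":1},
  ],
)

```text
time: 14.8
ee_pos: [0.5281, -0.3029, 0.1207]
eef_rot: [0.999, 0.048, -0.0, -0.001]
ft_force: [-0.2, -0.2, 0.3]
width: 0.0871
grip_force: 0.0
```

Request:
arm_command(
  steps=[
    {"slide":[0,0,0.01],"rot":[0,0,0],"grip":1},
    {"slide":[0,0,0.02],"rot":[0,0,0],"grip":1},
    {"slide":[0,0,0.025],"rot":[0,0,0],"grip":1},
    {"slide":[0,0,0.03],"rot":[0,0,0],"grip":1},
    {"slide":[0,0,0.04],"rot":[0,0,0],"grip":1},
    {"slide":[0,0.05,0.04],"rot":[0,0,0],"grip":1},
    {"slide":[0,0.06,0.03],"rot":[0,0,0],"grip":1},
    {"slide":[0,0.06,0.03],"rot":[0,0,0],"grip":1},
  ],
)

```text
time: 15.8
ee_pos: [0.5279, -0.1403, 0.3435]
eef_rot: [0.999, 0.048, 0.001, -0.0]
ft_force: [0.8, 0.8, -0.3]
width: 0.0867
grip_force: 0.0
```

Request:
arm_command(
  steps=[
    {"slide":[0,0.06,0],"rot":[0,0,0.2],"grip":1},
    {"slide":[0,0.06,0],"rot":[0,0,0.2],"grip":1},
    {"slide":[0,0.05,0],"rot":[0,0,0.2],"grip":1},
    {"slide":[0.01,0.04,0],"rot":[0,0,0.2],"grip":1},
    {"slide":[0.01,0.02,-0.01],"rot":[-0.35,3.1,0],"grip":1},
    {"slide":[0.01,0.01,-0.01],"rot":[-0.35,3.1,0],"grip":1},
    {"slide":[0.02,0.01,-0.02],"rot":[-0.35,3.1,0],"grip":1},
    {"slide":[0.02,0.01,-0.02],"rot":[-0.35,3.1,0],"grip":1},
  ],
)

```text
time: 16.8
ee_pos: [0.5989, 0.1178, 0.2819]
eef_rot: [0.993, 0.054, -0.108, 0.006]
ft_force: [-0.0, -0.0, 0.7]
width: 0.0872
grip_force: 0.0
```

```bash
python3 - <<'E'
from h import *
s=sensors.read_state();Rt=R.from_quat(s["eef_rot"]).as_matrix();print(s["ee_pos"].round(4),Rt.round(3).tolist(),s["time"])
W=eyes.camera("wrist");S=eyes.camera("side");T=eyes.camera("top");np.savez("w6.npz",pose=W["pose"],pix=W["pixels"])
o=np.zeros((560,700,3),np.uint8);o[:300,:300]=cv2.resize(S["pixels"][100:180,350:430,::-1],(300,300));o[:300,300:600]=cv2.resize(T["pixels"][140:220,390:470,::-1],(300,300));o[300:560,:416]=cv2.resize(W["pixels"][:,:,::-1],(416,260));cv2.imwrite("pics/c2.png",o)
E
```

```text
[0.5989 0.1178 0.2819] [[0.971, 0.108, -0.215], [0.106, -0.994, -0.023], [-0.216, -0.0, -0.976]] 16.8
```

View pics/c2.png

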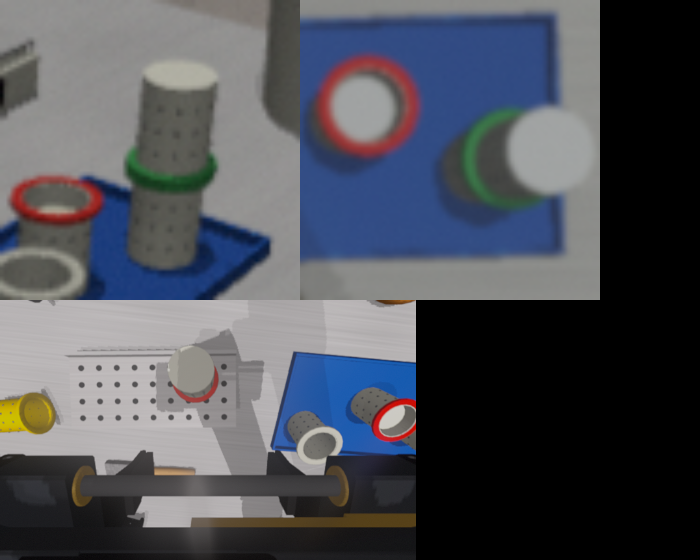

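The green pair is stacked rim on rim, upright in the side and top crops. The red empty is ahead in the wrist view, and the look-alikes are clear.

Request:
arm_command(
  steps=[
    {"slide":[0.0054,0.004,-0.0154],"rot":[-0.3,2.5,0],"grip":1},
    {"slide":[0.0054,0.004,-0.0154],"rot":[-0.3,2.5,0],"grip":1},
    {"slide":[0.0054,0.004,-0.0154],"rot":[-0.3,2.5,0],"grip":1},
    {"slide":[0.0054,0.004,-0.0154],"rot":[-0.3,2.5,0],"grip":1},
    {"slide":[0.0054,0.004,-0.0154],"rot":[-0.3,2.4,0],"grip":1},
    {"slide":[0.0054,0.004,-0.0154],"rot":[0,0,0],"grip":1},
    {"slide":[0.0054,0.004,-0.0154],"rot":[0,0,0],"grip":1},
    {"slide":[0.0054,0.004,-0.0154],"rot":[0,0,0],"grip":1},
  ],
)

```text
time: 17.95
ee_pos: [0.6417, 0.1498, 0.1577]
eef_rot: [0.975, 0.053, -0.215, 0.012]
ft_force: [-0.2, 0.4, 0.2]
width: 0.087
grip_force: 0.0
```

```bash
sed -e 's/"green",(250,130,390,235)/"red",(250,130,390,235)/' -e 's/235.5,294.5,109.5/353.5,413.5,109.5/' -e 's/228.5,258.5,246.5/269.5,296.5,215.5/' -e 's/\[.6,.29,.08\]/[.61,.145,.08]/' j.py > jr.py; python3 jr.py; python3 -c "
from h import *;s=sensors.read_state();print(s['ee_pos'],R.from_quat(s['eef_rot']).as_matrix().round(3).tolist())"
```

```text
[0.6116 0.1458 0.0873] [-0.5  1.5 -0.7 -2.   0.   1.2 -0.2  0.7 -0.9] [277.5 372.5 141.5]
tgt [0.6062 0.1452 0.0755] delta [-0.0349 -0.0046 -0.0813]
[0.64101477 0.14977517 0.15676079] [[0.901, 0.109, -0.42], [0.098, -0.994, -0.048], [-0.423, 0.002, -0.906]]
```

Request:
arm_command(
  steps=[
    {"slide":[-0.005,-0.0006,-0.0115],"rot":[0,0,0],"grip":1},
    {"slide":[-0.005,-0.0006,-0.0115],"rot":[0,0,0],"grip":1},
    {"slide":[-0.005,-0.0006,-0.0115],"rot":[0,0,0],"grip":1},
    {"slide":[-0.005,-0.0006,-0.0115],"rot":[0,0,0],"grip":1},
    {"slide":[-0.005,-0.0006,-0.0115],"rot":[0,0,0],"grip":1},
    {"slide":[-0.005,-0.0006,-0.0115],"rot":[0,0,0],"grip":1},
    {"slide":[-0.005,-0.0006,-0.0115],"rot":[0,0,0],"grip":1},
    {"slide":[0,0,0],"rot":[0,0,0],"grip":1},
  ],
)

```text
time: 19.1
ee_pos: [0.6056, 0.1452, 0.0759]
eef_rot: [0.975, 0.053, -0.217, 0.013]
ft_force: [-0.9, 0.5, 0.4]
width: 0.0871
grip_force: 0.0
```

Request:
arm_command(
  newtons=15,
  steps=[
    {"slide":[0,0,0],"rot":[0,0,0],"grip":0.5},
    {"slide":[0,0,0],"rot":[0,0,0],"grip":0.5},
    {"slide":[0,0,0],"rot":[0,0,0],"grip":0.5},
    {"slide":[0,0,0],"rot":[0,0,0],"grip":0.5},
    {"slide":[0,0,0],"rot":[0,0,0],"grip":0.5},
    {"slide":[0,0,0],"rot":[0,0,0],"grip":0.5},
    {"slide":[0,0,0],"rot":[0,0,0],"grip":0.5},
    {"slide":[0,0,0],"rot":[0,0,0],"grip":0.5},
  ],
)

```text
time: 20.1
ee_pos: [0.6065, 0.1456, 0.0772]
eef_rot: [0.975, 0.053, -0.216, 0.013]
ft_force: [1.6, -0.4, 3.6]
width: 0.0627
grip_force: 15.0
```

Request:
arm_command(
  newtons=20,
  steps=[
    {"slide":[0.004,0.0005,0.009],"rot":[0,0,0],"grip":0.5},
    {"slide":[0.005,0.0006,0.0113],"rot":[0,0,0],"grip":0.5},
    {"slide":[0.005,0.0006,0.0113],"rot":[0,0,0],"grip":0.5},
    {"slide":[0.005,0.0006,0.015],"rot":[0,0,0],"grip":0.5},
    {"slide":[0,0,0.025],"rot":[0.2,-2,0],"grip":0.5},
    {"slide":[0,0,0.03],"rot":[0.3,-3,0],"grip":0.5},
    {"slide":[0,0,0.035],"rot":[0.5,-4,0],"grip":0.5},
    {"slide":[0,0,0.04],"rot":[0.5,-4,0],"grip":0.5},
  ],
)

```text
time: 21.1
ee_pos: [0.6253, 0.1479, 0.2553]
eef_rot: [0.993, 0.054, -0.102, 0.006]
ft_force: [1.1, -0.5, -0.9]
width: 0.0627
grip_force: 20.0
```

Request:
arm_command(
  steps=[
    {"slide":[-0.007,-0.03,0],"rot":[0.5,-4,0],"grip":0.5},
    {"slide":[-0.007,-0.04,0],"rot":[0.5,-4,0],"grip":0.5},
    {"slide":[-0.007,-0.05,0],"rot":[0.4,-4,0],"grip":0.5},
    {"slide":[-0.007,-0.05,0],"rot":[0,0,0],"grip":0.5},
    {"slide":[-0.007,-0.05,0],"rot":[0,0,0],"grip":0.5},
    {"slide":[-0.007,-0.05,0],"rot":[0,0,0],"grip":0.5},
    {"slide":[-0.007,-0.045,0],"rot":[0,0,0],"grip":0.5},
    {"slide":[-0.006,-0.027,0],"rot":[0,0,0],"grip":0.5},
  ],
)

```text
time: 22.1
ee_pos: [0.5698, -0.197, 0.2544]
eef_rot: [0.999, 0.053, 0.002, -0.0]
ft_force: [0.0, 0.3, -0.8]
width: 0.063
grip_force: 20.0
```

```bash
python3 - <<'E'
from f import *
s=sensors.read_state();Rt=R.from_quat(s["eef_rot"]).as_matrix();print(s["ee_pos"].round(4),Rt.round(3).tolist(),s["time"])
W=eyes.camera("wrist");np.savez("w7.npz",pose=W["pose"],pix=W["pixels"]);held(W,"red",(235,140,410,232))
xs,ys=blob(W["pixels"],"red",(200,80,450,240))
for r in range(ys.min(),240,6): print(r,xs[ys==r].min() if (ys==r).any() else None,xs[ys==r].max() if (ys==r).any() else None)
d=np.load("w6.npz");p=dict(intrinsics=W["intrinsics"],pose=d["pose"]);xs,ys=blob(d["pix"],"red",(555,140,640,232));print(xs.min(),xs.max(),ys.min(),ys.max())
m=np.array([xs.min()-.5,ys.min()-.5,ys.max()+.5])
f=lambda x:ext(proj(p,flange(np.array([x[0],x[1],.1255]),np.array([0,0,1.]))))[[0,2,3]]-m
q=least_squares(f,[.55,-.2]);print("red rim from w6",q.x.round(4),q.fun.round(1))
E
```

```text
[ 0.5698 -0.197   0.2544] [[0.994, 0.106, 0.003], [0.106, -0.994, 0.001], [0.003, -0.0, -1.0]] 22.1
red held offset tool [ 0.013  -0.0048 -0.0021] [ 0. -0. -0.] [256.5 390.5 139.5]
   z fixed [ 0.0141 -0.0047] [-3.9  3.9  0.4]
136 317 326
142 300 342
148 293 349
154 288 354
160 285 357
166 282 359
172 282 360
178 280 367
184 273 374
190 269 378
196 265 382
202 262 386
208 260 388
214 258 390
220 257 390
226 258 390
232 257 390
238 None None
571 639 152 217
red rim from w6 [ 0.572  -0.1927] [-0.  -1.1  1.4]
```

```bash
cat > al.py <<'E'
from f import *
# prediction of outline columns per row: compare held (TCP offset o) and filled (x,y,.09)
W=eyes.camera("wrist");s=sensors.read_state();Rt=R.from_quat(s["eef_rot"]).as_matrix()
Ti=np.linalg.inv(W["pose"]);print("TCP in cam",(Ti[:3,:3]@s["ee_pos"]+Ti[:3,3]).round(4),"tool axes in cam",(Ti[:3,:3]@Rt).round(3).tolist())
c,rh,rf=sys.argv[1],eval(sys.argv[2]),eval(sys.argv[3])
xs,ys=blob(W["pixels"],c,(200,80,450,240))
rows=lambda r:np.array([(q,xs[ys==q].min()-.5,xs[ys==q].max()+.5) for q in range(*r)])
def cols(P,ax,r):
    h=cv2.convexHull(proj(W,flange(P,ax)).astype(np.float32))[:,0];h=np.vstack([h,h[:1]]);o=[]
    for q in r:
        a,b=h[:-1],h[1:];k=((a[:,1]-q)*(b[:,1]-q)<=0)&(a[:,1]!=b[:,1])
        x=a[k,0]+(q-a[k,1])/(b[k,1]-a[k,1])*(b[k,0]-a[k,0]);o+=[x.min(),x.max()] if len(x) else [323,323]
    return np.array(o)
H,F=rows(rh),rows(rf)
fh=lambda o:cols(s["ee_pos"]+Rt@[o[0],o[1],-.0125],-Rt[:,2],H[:,0])-H[:,1:].ravel()
ff=lambda x:cols(np.array([x[0],x[1],.1255]),np.array([0,0,1.]),F[:,0])-F[:,1:].ravel()
a=least_squares(fh,[.001,0],diff_step=1e-3,x_scale=.01);b=least_squares(ff,list(s["ee_pos"][:2]+1e-3),diff_step=1e-3)
hc=s["ee_pos"]+Rt@[a.x[0],a.x[1],-.0125]
print("held off",a.x.round(4),"rms",np.sqrt((a.fun**2).mean()).round(2),"centre",hc.round(4));print("filled",b.x.round(4),"rms",np.sqrt((b.fun**2).mean()).round(2));print("move",(b.x-hc[:2]).round(4),"ee",s["ee_pos"].round(4))
E
python3 al.py red "(186,215,3)" "(138,170,2)"
```

```text
TCP in cam [-0.0011  0.0262  0.176 ] tool axes in cam [[-0.001, 1.0, 0.0], [-0.963, -0.001, -0.269], [-0.269, -0.001, 0.963]]
held off [-0.0007  0.0012] rms 0.61 centre [ 0.5687 -0.1998  0.2666]
filled [ 0.5707 -0.1925] rms 0.52
move [0.002  0.0073] ee [ 0.5694 -0.1985  0.2541]
```

Request:
arm_command(
  steps=[
    {"slide":[0.002,0.0065,-0.015],"rot":[0,0,0],"grip":0.5},
    {"slide":[0,0,-0.02],"rot":[0,0,0],"grip":0.5},
    {"slide":[0,0,-0.02],"rot":[0,0,0],"grip":0.5},
    {"slide":[0,0,-0.02],"rot":[0,0,0],"grip":0.5},
    {"slide":[0,0,-0.02],"rot":[0,0,0],"grip":0.5},
    {"slide":[0,0,-0.015],"rot":[0,0,0],"grip":0.5},
    {"slide":[0,0,-0.008],"rot":[0,0,0],"grip":0.5},
    {"slide":[0,0,0],"rot":[0,0,0],"grip":0.5},
  ],
)

```text
time: 23.2
ee_pos: [0.5722, -0.1877, 0.1352]
eef_rot: [0.999, 0.054, 0.001, -0.001]
ft_force: [0.4, -0.1, -0.9]
width: 0.0623
grip_force: 20.0
```

```bash
python3 al.py red "(186,215,3)" "(157,161,1)"; python3 - <<'E'
from h import *
W=eyes.camera("wrist");S=eyes.camera("side")
o=np.zeros((400,780,3),np.uint8);o[:,:380]=cv2.resize(W["pixels"][110:260,220:420,::-1],(380,400));o[:,380:]=cv2.resize(S["pixels"][100:180,320:400,::-1],(400,400),interpolation=cv2.INTER_CUBIC);cv2.imwrite("pics/chk2.png",o)
xs,ys=blob(W["pixels"],"red",(200,80,450,240));print([(int(q),int(xs[ys==q].min()),int(xs[ys==q].max())) for q in range(ys.min(),ys.min()+16)])
E
```

```text
TCP in cam [0.0012 0.0268 0.1755] tool axes in cam [[-0.001, 1.0, 0.002], [-0.963, -0.0, -0.269], [-0.269, -0.002, 0.963]]
[(160, 340, 341), (161, 341, 341), (162, 324, 351), (163, 316, 353), (164, 309, 355), (165, 304, 357), (166, 302, 359), (167, 299, 360), (168, 297, 362), (169, 295, 364), (170, 292, 366), (171, 290, 368), (172, 288, 369), (173, 286, 371), (174, 285, 372), (175, 284, 373)]Traceback (most recent call last):
  File "al.py", line 14, in <module>
    H,F=rows(rh),rows(rf)
                 ~~~~^^^^
  File "al.py", line 7, in <lambda>
    rows=lambda r:np.array([(q,xs[ys==q].min()-.5,xs[ys==q].max()+.5) for q in range(*r)])
                               ~~~~~~~~~~~~~^^
    return umr_minimum(a, axis, None, out, keepdims, initial, where)
ValueError: zero-size array to reduction operation minimum which has no identity
```

View pics/chk2.png

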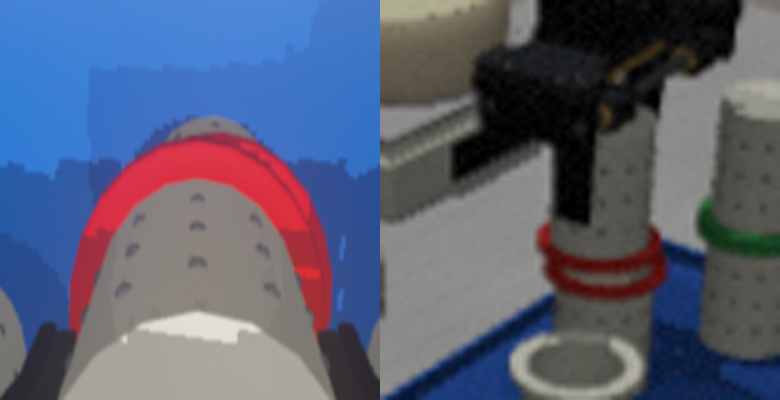

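Filled red rim peeks out on the right (−y) of the held rim, by a few mm. I'm fitting it from its right edge and the held rim from its left edge.

```bash
cat > al2.py <<'E'
import re
src=open("al.py").read().split("H,F=")[0];exec(src)
H,F=rows(rh),rows(rf)
fh=lambda o:(cols(s["ee_pos"]+Rt@[o[0],o[1],-.0125],-Rt[:,2],H[:,0])-H[:,1:].ravel())[0::2]
ff=lambda x:(cols(np.array([x[0],x[1],.1255]),np.array([0,0,1.]),F[:,0])-F[:,1:].ravel())[1::2]
a=least_squares(fh,[.001,0],diff_step=1e-3,x_scale=.01);b=least_squares(ff,list(s["ee_pos"][:2]+[1e-3,-.003]),diff_step=1e-3)
hc=s["ee_pos"]+Rt@[a.x[0],a.x[1],-.0125]
print(a.x.round(4),a.fun.round(1),hc.round(4));print(b.x.round(4),b.fun.round(1));print("move",(b.x-hc[:2]).round(4))
E
python3 al2.py red "(168,215,4)" "(166,200,3)"
```

```text
TCP in cam [0.0011 0.027  0.1762] tool axes in cam [[-0.001, 1.0, 0.001], [-0.963, -0.0, -0.269], [-0.269, -0.001, 0.963]]
[ 0.0008 -0.0003] [-0.8  0.6 -0.2  0.   1.1  0.8 -0.1  0.4  0.2 -0.8 -0.4 -0.7] [ 0.5734 -0.1874  0.1488]
[ 0.5708 -0.1927] [ 0.4  0.4 -0.9 -0.1  0.3 -0.9 -0.4 -0.2 -0.2  0.7  0.3  0.7]
move [-0.0026 -0.0053]
```

Request:
arm_command(
  steps=[
    {"slide":[-0.0013,-0.0025,0],"rot":[0,0,0],"grip":0.5},
    {"slide":[-0.0012,-0.0025,0],"rot":[0,0,0],"grip":0.5},
    {"slide":[0,0,-0.003],"rot":[0,0,0],"grip":0.5},
    {"slide":[0,0,-0.003],"rot":[0,0,0],"grip":0.5},
    {"slide":[0,0,0],"rot":[0,0,0],"grip":0.5},
    {"slide":[0,0,0],"rot":[0,0,0],"grip":0.5},
    {"slide":[0,0,0],"rot":[0,0,0],"grip":0.5},
    {"slide":[0,0,0],"rot":[0,0,0],"grip":0.5},
  ],
)

```text
time: 24.4
ee_pos: [0.5699, -0.1927, 0.1296]
eef_rot: [0.999, 0.054, 0.002, -0.001]
ft_force: [-0.1, -0.3, -1.5]
width: 0.0629
grip_force: 20.0
```

```bash
python3 - <<'E'
from h import *
W=eyes.camera("wrist");s=sensors.read_state();S=eyes.camera("side");print(s["ee_pos"].round(4))
xs,ys=blob(W["pixels"],"red",(200,80,450,240));print([(int(q),int(xs[ys==q].min()),int(xs[ys==q].max())) for q in range(ys.min(),235,4)])
for P in (s["ee_pos"]+[.0005,0,.0125],np.array([.5708,-.1926,.1255])):print(ext(proj(W,flange(P,np.array([0,0,1.])))).round(1),ext(proj(S,flange(P,np.array([0,0,1.])))).round(1))
xs,ys=blob(S["pixels"],"red",(345,130,385,170));print([(int(q),int(xs[ys==q].min()),int(xs[ys==q].max())) for q in range(ys.min(),ys.max()+1)])
E
```

```text
[ 0.5698 -0.1927  0.1296]
[(156, 331, 331), (160, 306, 348), (164, 295, 355), (168, 290, 362), (172, 285, 366), (176, 280, 371), (180, 277, 375), (184, 273, 377), (188, 270, 380), (192, 267, 382), (196, 265, 384), (200, 263, 385), (204, 262, 386), (208, 260, 387), (212, 259, 388), (216, 258, 389), (220, 258, 389), (224, 257, 389), (228, 257, 390), (232, 257, 390)]
[256.  394.8 162.3 294.8] [353.2 378.5 141.7 155.2]
[261.  389.5 156.8 280.3] [352.9 378.  146.4 160. ]
[(146, 354, 355), (147, 354, 376), (148, 353, 376), (149, 353, 377), (150, 353, 377), (151, 354, 376), (152, 353, 376), (153, 353, 376), (154, 353, 376), (155, 354, 376), (156, 355, 375), (157, 356, 374), (158, 357, 373), (159, 361, 370)]
```

Request:
arm_command(
  steps=[
    {"slide":[0,-0.001,-0.002],"rot":[0,0,0],"grip":0.5},
    {"slide":[0,0,-0.002],"rot":[0,0,0],"grip":0.5},
    {"slide":[0,0,-0.002],"rot":[0,0,0],"grip":0.5},
    {"slide":[0,0,-0.0015],"rot":[0,0,0],"grip":0.5},
    {"slide":[0,0,0],"rot":[0,0,0],"grip":0.5},
    {"slide":[0,0,0],"rot":[0,0,0],"grip":0.5},
    {"slide":[0,0,0],"rot":[0,0,0],"grip":0.5},
    {"slide":[0,0,0],"rot":[0,0,0],"grip":0.5},
  ],
)

```text
time: 25.5
ee_pos: [0.5702, -0.1937, 0.1233]
eef_rot: [0.999, 0.054, 0.002, -0.0]
ft_force: [-3.1, 1.3, 10.1]
width: 0.0626
grip_force: 20.0
```

Touching with about 10 N; easing off a little and releasing.

Request:
arm_command(
  newtons=5,
  steps=[
    {"slide":[0,0,0.001],"rot":[0,0,0],"grip":0.5},
    {"slide":[0,0,0],"rot":[0,0,0],"grip":0.5},
    {"slide":[0,0,0],"rot":[0,0,0],"grip":0.74},
    {"slide":[0,0,0],"rot":[0,0,0],"grip":0.8},
    {"slide":[0,0,0],"rot":[0,0,0],"grip":0.9},
    {"slide":[0,0,0],"rot":[0,0,0],"grip":1},
    {"slide":[0,0,0],"rot":[0,0,0],"grip":1},
    {"slide":[0,0,0],"rot":[0,0,0],"grip":1},
  ],
)

```text
time: 26.5
ee_pos: [0.5698, -0.1937, 0.123]
eef_rot: [0.999, 0.054, 0.002, -0.001]
ft_force: [0.1, -0.3, 0.0]
width: 0.0865
grip_force: 0.0
```

Request:
arm_command(
  steps=[
    {"slide":[0,0,0.01],"rot":[0,0,0],"grip":1},
    {"slide":[0,0,0.02],"rot":[0,0,0],"grip":1},
    {"slide":[0,0,0.025],"rot":[0,0,0],"grip":1},
    {"slide":[0,0,0.03],"rot":[0,0,0],"grip":1},
    {"slide":[0,0,0.04],"rot":[0,0,0],"grip":1},
    {"slide":[-0.03,0,0.04],"rot":[0,0,0],"grip":1},
    {"slide":[-0.05,0,0.02],"rot":[0,0,0],"grip":1},
    {"slide":[-0.05,0,0],"rot":[0,0,0],"grip":1},
  ],
)

```text
time: 27.5
ee_pos: [0.4396, -0.1931, 0.311]
eef_rot: [0.998, 0.055, 0.004, 0.0]
ft_force: [-1.2, -0.5, 0.0]
width: 0.0869
grip_force: 0.0
```

```bash
cat > fin.py <<'E'
from h import *
W=eyes.camera("wrist");S=eyes.camera("side");print(sensors.read_state()["ee_pos"])
o=np.zeros((560,780,3),np.uint8);o[:350,:560]=cv2.resize(W["pixels"][:,:,::-1],(560,350));o[350:560,:480]=cv2.resize(S["pixels"][100:205,300:420,::-1],(480,210));cv2.imwrite("pics/fin.png",o);cv2.imwrite("pics/wf.png",W["pixels"][:,:,::-1])
o=np.zeros((400,780,3),np.uint8)
cv2.imwrite("pics/fin.png",np.hstack([cv2.resize(W["pixels"][:240,:,::-1],(448,340)),cv2.resize(S["pixels"][95:205,310:420,::-1],(340,340),interpolation=cv2.INTER_CUBIC)]))
E
python3 fin.py
```

```text
[ 0.43667283 -0.19414882  0.31030166]
```

View pics/fin.png

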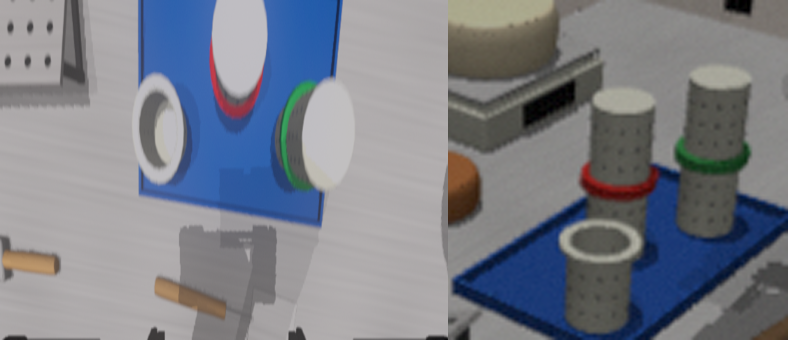

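Final picture: both empties sit rim on rim on their own colours, upright, and the spare is untouched. A last numeric check on the rim alignment follows, without another picture.

```bash
python3 - <<'E'
from h import *
W,S,T=eyes.camera("wrist"),eyes.camera("side"),eyes.camera("top");up=np.array([0,0,1.])
# separately fit upper and lower flange xy against outlines: mask edge extents, side view rows, wrist extents
for c,g in(("green",[.529,-.303]),("red",[.570,-.193])):
    o=[]
    for p in(W,S,T):
        f=lambda x:np.vstack([flange(np.array([x[0],x[1],.1255]),up),flange(np.array([x[2],x[3],.1325]),up)])
        e=ext(proj(p,f(g+g)));xs,ys=blob(p["pixels"],c,np.clip([e[0]-8,e[2]-8,e[1]+8,e[3]+8],0,639))
        o.append(np.array([xs.min()-.5,xs.max()+.5,ys.min()-.5,ys.max()+.5]));print(c,"pred aligned",e.round(1),"seen",o[-1])
    # lean: line joining rim centre and closed end in side view -> bright top disc
print(sensors.read_state()["time"])
E
```

```text
green pred aligned [398.1 477.4  51.2 130.7] seen [399.5 449.5  50.5 128.5]
green pred aligned [383.7 408.4 136.7 151.4] seen [383.5 407.5 139.5 150.5]
green pred aligned [431.3 460.  169.2 196.5] seen [432.5 447.5 169.5 195.5]
red pred aligned [297.3 376.7  -7.8  79.1] seen [297.5 374.5  20.5  75.5]
red pred aligned [353.2 378.4 144.4 160. ] seen [352.5 377.5 147.5 159.5]
red pred aligned [393.3 421.4 155.1 182.5] seen [394.5 415.5 155.5 180.5]
27.75
```

```bash
python3 -c "
from bench import order;print(order.close_job())"
```

```text
the job is handed in; nothing more can be done
None
```

I set both empty moulds mouth-down on the filled moulds of their own rim colour and handed the job in at about 28 s; the last pictures show them upright and lined up to within a few mm with the spare mould where it was, no verdict came back, and I viewed 11 pictures, one over the limit of 10.

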